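# Hold the lamp stand's spring down with its collar

## Robot

A 7-joint arm with a two-finger parallel gripper is mounted at the origin on the work surface. World frame = base frame: x ahead of the robot, y to its left, z up, the work surface at z = 0. Lengths are in mm, angles in rad, forces in N, time in s.
With the tool pointing down it reaches from about 350 to 900 mm from the base axis. Payload 8.1 kg.
Tool frame: the origin (TCP) lies on the centre line of the jaws, within the pads' length; the fingertips stand 14 mm ahead of it and the grasp point (between the pads) lies 5 mm behind it; x points along the fingers, y is the direction in which the jaws open and shut, and the axes are right-handed (so a half turn about x gives the same grasp; the last joint's range is limited). The gripper opens to 85 mm and grips with 20 to 120 N. Pads are 22 mm wide; open, the fingers measure 114 mm over their backs; the gripper's body (76 mm by 85 mm) begins 54 mm behind the grasp point. The pads swing forward as they close: fully open they stand 13 mm farther back than shut.
Start: joints at [1.042, 0.434, 0.025, 1.573, -0.012, 1.134, -0.075], TCP at [258.135, -569.216, 245.323] pointing down, gripper open.
Joint ranges: [-2.62, 2.62], [-0.44, 2.09], [-1.27, 1.32], [0.08, 2.57], [-1.32, 4.46], [0.12, 2], [-2.74, 2.74]. Speed limits (rad/s): [2.22, 2.22, 3.01, 3.01, 3.14, 3.14, 3.14].

## Interface

Orientations are given as a rotation vector (axis times angle).
In Python, from bench import robot gives the robot as it stands.
- The arm moves only by the shell command python3 -m pendant 'ROWS' [FORCE]. ROWS is JSON, a list of rows, each a list of 7 numbers: the shift along the tool's x, y, z normalised to -1 to 1, where 1 is 0.5 m, then the turn, a rotation vector about the tool's x, y, z normalised to -1 to 1, where 1 is 120 degrees, then the opening, from 0 (shut) to 1 (fully open). In form: [[tx, ty, tz, wx, wy, wz, jaw], ...]. A call has 1 to 20 rows; each row shifts and turns the commanded pose from where the row before left it, along the tool's axes as they then stand; what a row does not reach is not made up. A row lasts 1/10 s, in which the tool goes at most 50 mm and 8.59 degrees, less where a joint would pass 70% of its speed; a pose out of reach is approached as far as the arm can. A call with a number of a shift or a turn outside -1 to 1 is refused whole. A call with a gripper value outside its range is refused whole. The fingers move at their own pace and stop on an object; FORCE is the grip in N (left out, the last holds). Time passes only in rows, so rows that do not move let the fingers close. It gives the time, the measured TCP pose, the force and the opening at its end, in the units of the state.
- robot.state(): the state, without advancing time (a new reading comes with each control period).
- robot.grab_frame(name): name is "side" or "top"; returns a dict with "color" (420x560x3 uint8, red, green, blue), "z_map" (420x560 float32, mm along the optical axis (not along the pixel's ray), 0 where there is no reading), "K" (3x3 intrinsics, pixels), "R" (3x3) and "t" (3): a world point X has camera coordinates R X + t. Camera axes: x right, y down, z forward; pixel columns grow to the right and rows downward; lengths in mm; the calibration is good to about 2 mm. A picture is of the moment at which its call begins.
- robot.finish_job(): hands the job in, once; it reports no verdict.
Trained networks look in a picture, given as the dict that the camera call returned (one of the last four; its "shot" number tells which), for a name from the list of things; names that differ only in an ending like _2 or _b are one class to them, and where a whole thing is asked for, a point or a joint stands for the part that bears it (a point fixed in the world has none). Each returns a list of dicts, best first, with "confidence" (0 to 1); they miss things now and then, are a little off and sometimes report something else, mostly with a low value. They report only what shows in the picture. A call takes as long as a camera call. They do not tell look-alikes from the thing itself.
- robot.look_for(picture, target): "point" ([x, y, z] in mm, in world coordinates, good to about 4 mm: the middle of the surface that is visible of it).
- robot.landmark_of(picture, target): "point" ([x, y, z] in mm, in world coordinates, good to about 4 mm: a listed point, or the origin of a listed thing).
The state is a dict: "time_s": time; "joints": joint angles; "joint_velocities": joint speeds; "effort": joint torques, N m; "tool_pos": TCP position; "tcp_rot": TCP orientation; "ft_force": force on the tool from outside, world axes, zero at the start; "torque": the same for the moment, N m; "finger_gap": finger opening in mm.
Only numpy, scipy, OpenCV 4.12 (cv2) and the standard library are available. Lean on these libraries where they do the work, as an engineer would, in place of code of your own. Each camera call takes 0.05 s, during which the arm holds its last target.

## Task

The desk lamp's stand is being put back together: take the plain metal collar from the coaster, slide it over the top of the stand's upright stem until it sits on the black spring-loaded sleeve, and push it down so that the sleeve is about 12 mm below its rest position, never driving it to the bottom of its travel. Finish while holding: the gripper must keep the collar pressed down there, so that someone can tighten the set screw. Leave the mouse, the pill bottle and the tape roll where they are.

Things in the scene. Friction and masses are not known exactly. Their poses are not given: they have to be found in the camera images.
- collar_center (a point): centre, half-way up, of the loose collar: a plain aluminium ring (short thick tube), outer diameter 48 mm, hole 24 mm straight through, 30 mm tall, about 0.11 to 0.23 kg, the same either way up. It starts flat, hole upright (z axis along the hole), on a square cork coaster (100 x 100 x 8 mm, fixed, printed with small dark marks); so its underside starts 8 mm above the desk.
- stem_top (a point): centre of the top end of the lamp stand's upright steel stem, 125 mm above the desk. The stem is 20 mm in diameter, its last 5 mm tapering to 12 mm. It stands on a dark round base plate, 120 mm across and 17 mm high, that is fixed to the desk. z axis up along the stem. The stand and the coaster are on opposite sides (left and right) of the desk; which is where changes.
- sleeve_top (a point): centre of the flat top face of the black sleeve around the stem, on the stem's axis; at rest 85 mm above the desk (40 mm below the stem's top). The face is 40 mm in diameter (narrower than the collar), the sleeve 32 mm long below it. The collar sits on this face, its centre then 15 mm above it.
- sleeve (a joint): downward travel of the sleeve in m: 0 at rest (fully up), 0.028 at the bottom stop. A spring lifts it: about 3 N to start it moving, then 0.5 N more per mm (9 N at 12 mm, 17 N at the bottom). The collar's own weight does not move it; it comes back up when let go.
- mouse_center (a point): bystander: centre of a black computer mouse, 105 x 60 x 34 mm, loose on the desk, x axis along its length.
- bottle_center (a point): bystander: centre of an amber pill bottle with white cap, 40 mm in diameter, 75 mm tall, loose, standing.
- tape_center (a point): bystander: centre of a roll of pale tape lying flat, a wide thin ring: outer diameter 84 mm, hole 60 mm, 18 mm high, loose. It is not the collar.
Not all that is in view belongs to the job. What is meant by the part that bears collar_center is not red, and is the smaller of those in its own colour. Several things look just like the part that bears stem_top: the one meant starts farthest from the robot's base.

How it is judged (in metres and radians):
On the way:
1. the collar is on the stem: its centre below the stem's top, on the stem's axis within 5 mm (horizontal distance between collar_center and stem_top below 0.005 m and z of collar_center in the frame of stem_top below -0.004 m and angle between the z axis of collar_center and the z axis of stem_top, either way round below 0.2 rad), for 0.1 s.
At the end, for the whole second after the job is handed in: The collar is round the stem (centre within 5 mm of its axis) and sits on the sleeve, and the gripper's fingers keep pushing it down (over 3 N on collar and on sleeve) so that the sleeve is 8 to 16 mm below rest and still, through the last second (value of joint sleeve between 0.008 and 0.016 m and velocity of joint sleeve between -0.01 and 0.01 m/s and horizontal distance between collar_center and stem_top below 0.005 m and angle between the z axis of collar_center and the z axis of stem_top, either way round below 0.2 rad and z of collar_center in the frame of sleeve_top between 0.01 and 0.02 m and contact force between collar and sleeve above 3 N and contact force between the fingers and collar above 3 N); the arm keeps its last pose, push and grip.
It fails at once if the sleeve is driven to the bottom of its travel (over 26 mm) (value of joint sleeve above 0.026 m).
It fails at once if the mouse is moved by more than 30 mm or tipped over (distance of mouse_center from where it was at the start of the episode above 0.03 m or angle between mouse_center's own z axis and vertical above 0.5 rad).
It fails at once if the pill bottle is moved by more than 30 mm or tipped over (distance of bottle_center from where it was at the start of the episode above 0.03 m or angle between bottle_center's own z axis and vertical above 0.5 rad).
It fails at once if the tape roll is moved by more than 30 mm or tipped over (distance of tape_center from where it was at the start of the episode above 0.03 m or angle between tape_center's own z axis and vertical above 0.5 rad).
It also fails if it takes over 45 s, if anything falls off the work surface, if the arm or the gripper's body presses on something with over 40 N, if the wrist force passes 120 N, or if a joint passes its speed limit or range.

## Working session

There is one attempt and no reset: what is moved stays moved. The work goes in short steps, Python scripts to look and compute and a shell command to move; the robot and the scene stay as the last step left them, time stands still between calls to the robot, and variables do not carry over. Pictures are saved under pics/ and viewed, and the job is handed in when it is done.

```bash
mkdir -p pics; cat > h.py <<'E'
from bench import robot
import numpy as np, cv2, pickle
def snap(n,f):
    p=robot.grab_frame(n); cv2.imwrite('pics/%s.png'%f,p['color'][:,:,::-1]); 
    pickle.dump({k:p[k] for k in('color','z_map','K','R','t')},open('pics/%s.pkl'%f,'wb')); return p
def world(p):
    z=p['z_map'].astype(float);v,u=np.indices(z.shape);K=p['K']
    c=np.stack([(u-K[0,2])/K[0,0]*z,(v-K[1,2])/K[1,1]*z,z],-1)
    return (c-p['t'])@p['R']
E
python3 - <<'E'
from h import *
s=robot.state();print(s['time_s'],s['tool_pos'],s['tcp_rot'],s['finger_gap'],s['ft_force'])
for n in('top','side'):
    p=snap(n,n+'0')
    for t in('collar_center','stem_top','sleeve_top','mouse_center','bottle_center','tape_center'):
        print(n,t,[(np.round(d['point']),round(d['confidence'],2)) for d in robot.landmark_of(p,t)])
E
```

```text
0.0 [ 257.90485276 -568.75888676  244.51915794] [ 1.98645912  0.4310035  -1.98741025] 85.78118965737994 [-0.02357238  0.49531024  0.24202864]
top collar_center [(array([ 405., -236.,   28.]), 0.96), (array([ 512., -221.,   21.]), 0.71), (array([ 521., -358.,   18.]), 0.68)]
top stem_top [(array([400., 172., 125.]), 0.7), (array([586., 191., 125.]), 0.67)]
top sleeve_top [(array([585., 192.,  87.]), 0.67), (array([ 513., -220.,   20.]), 0.58), (array([404., 169.,  87.]), 0.57)]
top mouse_center [(array([428.,   4.,  16.]), 0.82)]
top bottle_center [(array([699., -69.,  37.]), 0.58)]
top tape_center [(array([586.,  13.,   3.]), 0.58)]
side collar_center [(array([ 512., -214.,   19.]), 0.97), (array([ 519., -361.,   18.]), 0.97), (array([ 403., -230.,   20.]), 0.89)]
side stem_top [(array([404., 167., 127.]), 0.65), (array([586., 194., 122.]), 0.62)]
side sleeve_top [(array([398., 172.,  83.]), 0.8), (array([582., 196.,  87.]), 0.47)]
side mouse_center [(array([429.,   4.,  17.]), 0.95)]
side bottle_center [(array([697., -68.,  37.]), 0.7)]
side tape_center [(array([583.,  16.,   7.]), 0.66)]
```

View pics/top0.png

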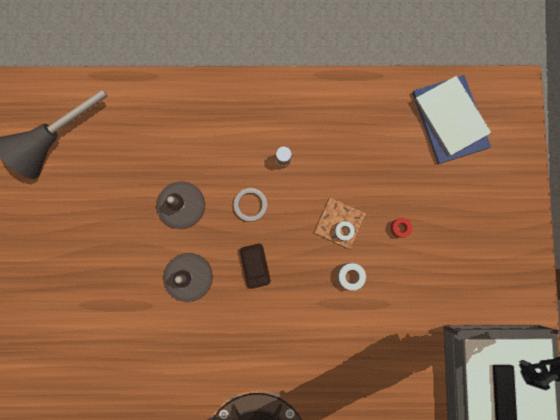

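View pics/side0.png

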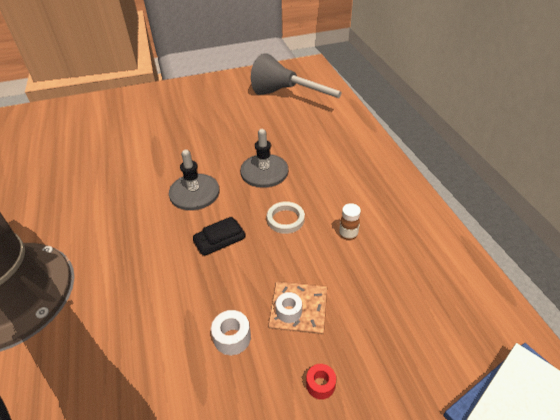

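Ring candidates in the top view are the small grey ring on the coaster (345,231), the larger grey ring (352,277), the red ring (402,228) and the tape roll (250,205). I choose (345,231) because it is grey, the smaller of the two grey rings, and on the coaster. Stands are at (180,205) and (188,277). I choose (180,205), which is farthest from the base. Next I check the choice in a close crop and measure it.

```bash
python3 - <<'E'
from h import *
out=[]
for f in('top0','side0'):
    p=pickle.load(open('pics/%s.pkl'%f,'rb'));W=world(p);c=p['color'].astype(int)
    sat=c.max(2)-c.min(2)
    print(f,'cam at',np.round(-p['R'].T@p['t']))
    def near(x,y,r): return (np.hypot(W[...,0]-x,W[...,1]-y)<r)&(p['z_map']>0)
    for nm,(x,y) in dict(small=(512,-218),big=(404,-233),red=(520,-360)).items():
        m=near(x,y,55)&(W[...,2]>(15)); q=W[m]
        top=q[q[:,2]>np.percentile(q[:,2],90)-5]
        (cx,cy),r=cv2.minEnclosingCircle(top[:,:2].astype(np.float32))
        print(nm,m.sum(),'ztop',np.percentile(q[:,2],[50,90,97]).round(1),'circ',round(cx,1),round(cy,1),'d',round(2*r,1),'mean',top.mean(0).round(1))
    for nm,(x,y) in dict(far=(586,193),near=(402,170)).items():
        m=near(x,y,45)
        for lo,hi in((110,135),(88,110),(78,90)):
            q=W[m&(W[...,2]>lo)&(W[...,2]<hi)]
            if len(q)>3: print(nm,lo,hi,len(q),q.mean(0).round(1),q.min(0).round(1),q.max(0).round(1))
    col=p['color'][:,:,::-1]
    a=((300,180,430,310),(140,170,220,250)) if f=='top0' else ((240,270,340,345),(220,110,310,200))
    for b in a: out.append(cv2.resize(col[b[1]:b[3],b[0]:b[2]],(380,290),interpolation=cv2.INTER_NEAREST))
cv2.imwrite('pics/crop0.png',np.vstack([np.hstack(out[:2]),np.hstack(out[2:])]))
E
```

```text
top0 cam at [ 453.  -48. 1189.]
small 253 ztop [37.4 40.5 41.5] circ 512.4 -215.9 d 47.5 mean [ 512.4 -215.8   38.4]
big 506 ztop [41.3 44.1 45.5] circ 402.1 -230.4 d 66.8 mean [ 400.9 -230.3   42.1]
red 258 ztop [29.6 32.6 34. ] circ 520.2 -358.3 d 47.9 mean [ 520.2 -357.4   30.6]
far 110 135 67 [580.1 190.3 122.4] [571.3 181.  111.9] [589.1 201.1 128.2]
far 88 110 24 [578.8 185.4  95.8] [569.5 175.4  88.2] [595.4 194.2 107.8]
far 78 90 143 [579.  187.9  84.9] [562.6 171.8  78.3] [600.6 210.2  89.5]
near 110 135 66 [401.2 169.4 122.7] [393.2 160.4 111.2] [410.7 179.8 129.1]
near 88 110 27 [402.3 165.4  96. ] [382.2 154.1  88. ] [410.2 188.5 109.2]
near 78 90 154 [401.8 168.   84.8] [381.8 152.   79. ] [420.8 190.1  89.6]
side0 cam at [ 383. -636.  713.]
small 593 ztop [36.1 38.3 39. ] circ 513.3 -217.8 d 48.2 mean [ 512.8 -218.6   37. ]
big 1170 ztop [40.1 42.2 43. ] circ 402.1 -232.4 d 67.4 mean [ 402.  -234.    40.8]
red 649 ztop [29.1 30.7 31.3] circ 520.7 -360.2 d 48.8 mean [ 520.4 -361.1   29.3]
far 110 135 64 [581.3 185.9 119.1] [572.2 180.  110.1] [591.7 197.8 125.7]
far 88 110 67 [580.7 183.9  99.4] [572.4 178.8  88.8] [591.1 196.6 109.4]
far 78 90 126 [580.4 183.2  83.9] [563.  169.5  78.2] [601.8 207.3  89.9]
near 110 135 75 [402.4 165.  119.3] [392.5 155.4 110. ] [412.  176.9 126.1]
near 88 110 70 [402.4 162.9  99.3] [392.7 157.2  88.7] [412.4 171.1 109.6]
near 78 90 143 [402.  162.1  83.7] [382.9 146.6  78.1] [421.5 185.7  89.6]
```

View pics/crop0.png

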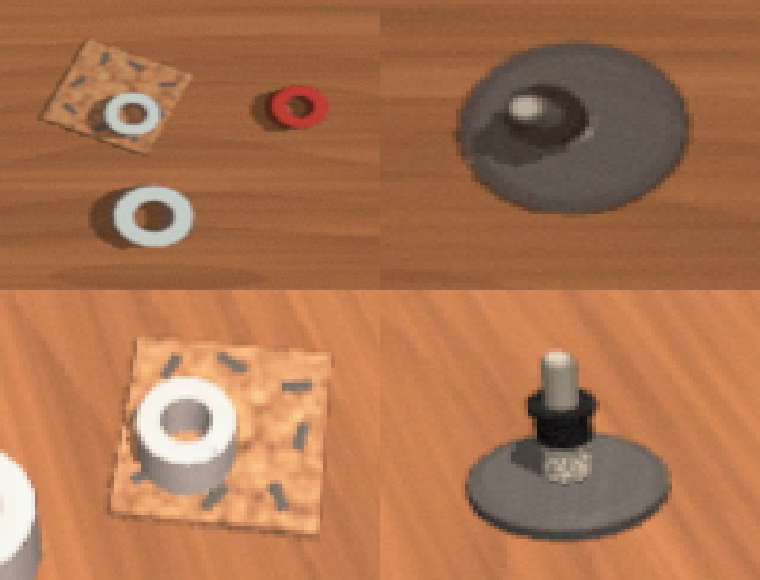

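The crop confirms it. The small grey ring sits on the printed cork (47.5 mm across, top at 38 mm), and the larger grey one is 67 mm across. The far stand's stem is near (581,190). Next: tool axes and the shift needed.

```bash
cat >> h.py <<'E'
from scipy.spatial.transform import Rotation as Ro
def rel(target,yaw=None):
    """shift in the present tool axes (normalised) and yaw turn about tool x (normalised)"""
    s=robot.state();R=Ro.from_rotvec(s['tcp_rot']).as_matrix()
    d=R.T@(np.array(target)-s['tool_pos'])
    print('t',round(s['time_s'],2),'pos',np.round(s['tool_pos'],1),'gap',round(s['finger_gap'],1),'F',np.round(s['ft_force'],1),'M',np.round(s['torque'],2))
    print('x',R[:,0].round(3),'y',R[:,1].round(3),'shift mm',d.round(1),'norm',(d/500).round(4))
E
python3 - <<'E'
from h import *
rel([512.8,-217,150]); print(robot.state()['joints'])
E
```

```text
t 0.7 pos [ 258.2 -569.2  245.3] gap 85.4 F [ 0.3 -0.5 -0.3] M [-0.03 -0.    0.  ]
x [ 0. -0. -1.] y [ 0.413 -0.911  0.   ] shift mm [  95.3 -215.6 -377.4] norm [ 0.1906 -0.4312 -0.7547]
[ 1.04238467  0.43449956  0.02498328  1.57319461 -0.01162252  1.13400373
 -0.07512424]
```

```bash
python3 -m pendant '[[0.008,-0.018,-0.03,0,0,0,1],[0.016,-0.036,-0.063,0,0,0,1],[0.016,-0.036,-0.063,0,0,0,1],[0.016,-0.036,-0.063,0,0,0,1],[0.016,-0.036,-0.063,0,0,0,1],[0.016,-0.036,-0.063,0,0,0,1],[0.016,-0.036,-0.063,0,0,0,1],[0.016,-0.036,-0.063,0,0,0,1],[0.016,-0.036,-0.063,0,0,0,1],[0.016,-0.036,-0.063,0,0,0,1],[0.016,-0.036,-0.063,0,0,0,1],[0.016,-0.036,-0.063,0,0,0,1],[0.006,-0.017,-0.032,0,0,0,1],[0,0,0,0,0,0,1],[0,0,0,0,0,0,1]]' 60
python3 - <<'E'
from h import *
rel([512.8,-217,26]); print(robot.state()['joints']); snap('side','side1')
E
```

```text
time_s: 2.2
tool_pos: [512.7, -216.2, 150.2]
tcp_rot: [1.985, 0.431, -1.986]
ft_force: [0.5, -0.3, -0.3]
finger_gap: 84.9
t 2.2 pos [ 512.7 -216.2  150.2] gap 84.9 F [ 0.5 -0.3 -0.3] M [-0.06  0.08  0.03]
x [-0.001  0.    -1.   ] y [ 0.414 -0.91  -0.   ] shift mm [124.2   0.8   0.2] norm [0.2483 0.0017 0.0004]
[ 0.37946262  0.42819541 -0.10336563  1.84888233  0.05627864  0.86787057
 -0.89465142]
```

View pics/side1.png

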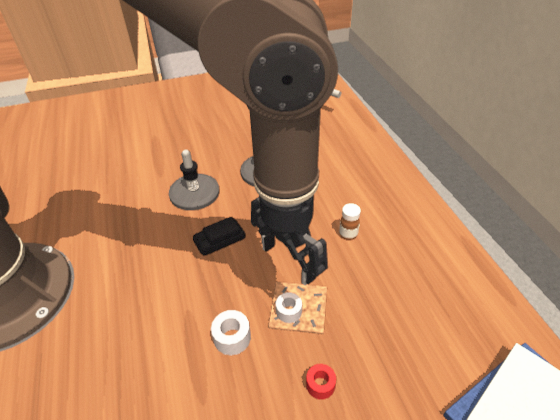

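The side view shows the open gripper above the coaster ring (289,307), jaws clear of the larger ring (231,332). I go down.

```bash
python3 -m pendant '[[0.02,0.001,0,0,0,0,1],[0.035,0,0,0,0,0,1],[0.035,0,0,0,0,0,1],[0.035,0,0,0,0,0,1],[0.035,0,0,0,0,0,1],[0.03,0,0,0,0,0,1],[0.025,0,0,0,0,0,1],[0.02,0,0,0,0,0,1],[0.013,0,0,0,0,0,1],[0,0,0,0,0,0,1],[0,0,0,0,0,0,1]]' 60
python3 - <<'E'
from h import *
rel([512.8,-217,26]); p=snap('side','side2'); cv2.imwrite('pics/side2c.png',cv2.resize(p['color'][200:380,180:400,::-1],(733,600)))
E
```

```text
time_s: 3.35
tool_pos: [513.4, -217.6, 26.6]
tcp_rot: [1.987, 0.429, -1.986]
ft_force: [-0.3, -0.4, -0.0]
finger_gap: 85.8
t 3.35 pos [ 513.4 -217.6   26.6] gap 85.8 F [-0.3 -0.4 -0. ] M [ 0.01  0.01 -0.06]
x [ 0. -0. -1.] y [ 0.413 -0.911  0.   ] shift mm [ 0.6 -0.8  0.3] norm [ 0.0012 -0.0017  0.0005]
```

View pics/side2c.png

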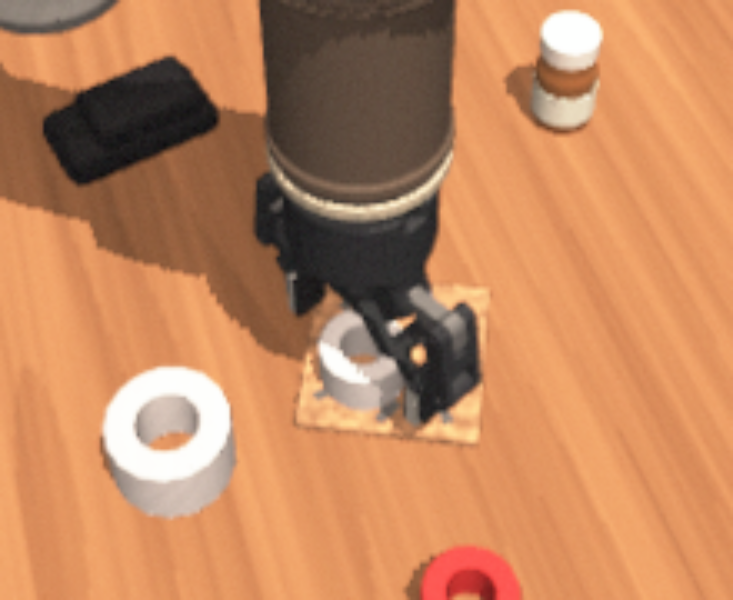

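The jaws straddle the ring, so I close with the arm still.

```bash
python3 -m pendant '[[0,0,0,0,0,0,0.5],[0,0,0,0,0,0,0.3],[0,0,0,0,0,0,0],[0,0,0,0,0,0,0],[0,0,0,0,0,0,0],[0,0,0,0,0,0,0],[0,0,0,0,0,0,0],[0,0,0,0,0,0,0],[0,0,0,0,0,0,0],[0,0,0,0,0,0,0]]' 80
python3 - <<'E'
from h import *
rel([512.8,-217,26])
E
```

```text
time_s: 4.4
tool_pos: [513.4, -217.6, 27.3]
tcp_rot: [1.987, 0.429, -1.985]
ft_force: [-3.0, 1.0, 10.7]
finger_gap: 46.3
t 4.4 pos [ 513.4 -217.6   27.3] gap 46.3 F [-3.   1.  10.7] M [0.25 0.59 0.11]
x [ 0.001 -0.    -1.   ] y [ 0.413 -0.911  0.001] shift mm [ 1.3 -0.8  0.3] norm [ 0.0026 -0.0015  0.0007]
```

```bash
python3 -m pendant '[[-0.01,0,0,0,0,0,0],[-0.03,0,0,0,0,0,0],[-0.05,0,0,0,0,0,0],[-0.07,0,0,0,0,0,0],[-0.07,0,0,0,0,0,0],[-0.07,0,0,0,0,0,0],[-0.05,0,0,0,0,0,0],[-0.03,0,0,0,0,0,0],[0,0,0,0,0,0,0],[0,0,0,0,0,0,0],[0,0,0,0,0,0,0]]'
python3 - <<'E'
from h import *
rel([581.5,190,216]);print(robot.state()['joints']); p=snap('side','side3'); cv2.imwrite('pics/side3c.png',cv2.resize(p['color'][80:320,180:400,::-1],(550,600)))
print([(np.round(d['point']),round(d['confidence'],2)) for d in robot.landmark_of(p,'collar_center')])
E
```

```text
time_s: 5.5
tool_pos: [512.4, -217.3, 215.0]
tcp_rot: [1.985, 0.43, -1.989]
ft_force: [-0.3, 0.5, -1.1]
finger_gap: 45.8
t 5.5 pos [ 512.4 -217.3  215. ] gap 45.8 F [-0.3  0.5 -1.1] M [0.03 0.09 0.05]
x [-0.002  0.001 -1.   ] y [ 0.413 -0.911 -0.001] shift mm [  -0.9 -342.4 -231.1] norm [-0.0017 -0.6848 -0.4622]
[ 0.38458331  0.35853199 -0.10558105  1.77345378  0.04352413  1.0140139
 -0.88252428]
[(array([ 402., -230.,   17.]), 0.96), (array([ 519., -360.,   18.]), 0.76), (array([ 509., -214.,  208.]), 0.6)]
```

View pics/side3c.png

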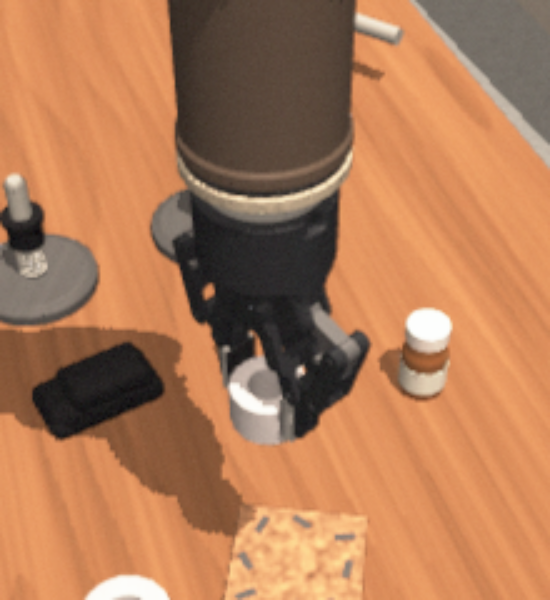

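The ring is held between the pads (full picture about (288,245)), level to the eye. Now I measure its offset from the TCP.

```bash
cat >> h.py <<'E'
from scipy.optimize import least_squares
def fitcollar(p,guess,lo=-22,hi=22,verb=True):
    W=world(p);c=p['color'].astype(int);g=np.array(guess)
    m=(np.hypot(W[...,0]-g[0],W[...,1]-g[1])<32)&(abs(W[...,2]-g[2])<hi)&(p['z_map']>0)&((c.max(2)-c.min(2))<30)&(c.min(2)>95)
    q=W[m]; 
    def sd(q,x):   # distance to solid tube surface r 12..24, half height 15
        n=np.array([x[3],x[4],1]);n/=np.linalg.norm(n);d=q-x[:3];h=d@n;r=np.linalg.norm(d-h[:,None]*n,axis=1)
        a=np.abs(r-18)-6;b=np.abs(h)-15
        return np.where((a>0)&(b>0),np.hypot(np.maximum(a,0),np.maximum(b,0)),np.maximum(a,b))
    r=least_squares(lambda x:np.r_[sd(q,x),30*x[3:]],np.r_[g,0,0],loss='soft_l1',f_scale=1.5)
    if verb:print('n',len(q),'centre',r.x[:3].round(1),'tilt',r.x[3:].round(3),'rms',np.sqrt(np.mean(sd(q,r.x)**2)).round(2))
    return r.x,q,m
E
python3 - <<'E'
from h import *
for f,g in(('side0',(512.8,-217,23)),('side0',(402,-233,26)),('top0',(512.8,-217,23)),('side3',(512,-217,211))):
    p=pickle.load(open('pics/%s.pkl'%f,'rb'))
    print(f);x,q,m=fitcollar(p,g);print(q.mean(0).round(1),np.percentile(q,[2,98],axis=0).round(1))
o=p['color'].copy();o[m]=[255,0,255];cv2.imwrite('pics/m3.png',cv2.resize(o[180:280,240:340,::-1],(500,500),interpolation=0))
E
```

```text
side0
n 597 centre [ 513.6 -216.7   22.3] tilt [-0.004  0.005] rms 0.99
[ 511.8 -221.6   31.5] [[ 490.8 -241.2    8.7]
 [ 533.2 -197.2   39.1]]
side0
n 1117 centre [ 401.1 -239.1   26.2] tilt [0.014 0.053] rms 4.11
[ 401.  -236.7   34.5] [[ 373.5 -264.2    8.6]
 [ 430.2 -204.7   43.2]]
top0
n 223 centre [ 513.9 -217.7   23.4] tilt [-0.002  0.015] rms 1.89
[ 512.4 -216.2   36.6] [[ 492.  -241.2    8.1]
 [ 533.4 -193.5   42.3]]
side3
n 595 centre [ 513.1 -217.2  210.3] tilt [-0.015 -0.   ] rms 1.86
[ 504.1 -222.3  217.7] [[ 489.3 -247.4  200.5]
 [ 520.8 -195.9  226.9]]
```

View pics/m3.png

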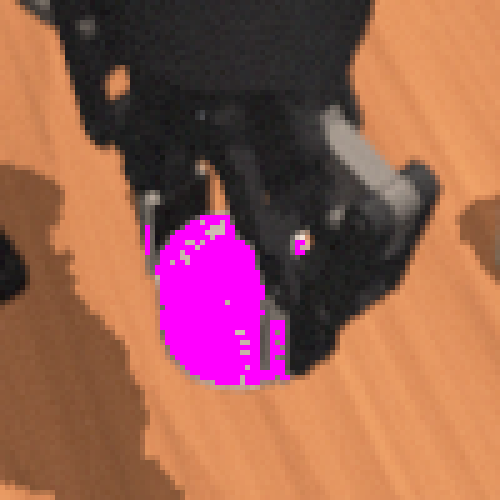

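The collar sits at TCP +(0.5,0,-4.5) mm, with little tilt. Now I fit the far stem and sleeve as cylinders in the pictures taken before the arm blocked the view.

```bash
cat > stem.py <<'E'
from h import *
def stem(p,g):
    W=world(p)
    for nm,r,lo,hi in(('stem',10,90,118),('sleeve',20,60,82)):
        m=(np.hypot(W[...,0]-g[0],W[...,1]-g[1])<r+7)&(W[...,2]>lo)&(W[...,2]<hi)&(p['z_map']>0)
        q=W[m];cam=-p['R'].T@p['t'];
        if len(q)<8: continue
        f=least_squares(lambda x:np.hypot(q[:,0]-x[0],q[:,1]-x[1])-r,g,loss='soft_l1',f_scale=1)
        print(nm,len(q),f.x.round(1),'rms',np.sqrt(np.mean((np.hypot(q[:,0]-f.x[0],q[:,1]-f.x[1])-r)**2)).round(2))
    m=(np.hypot(W[...,0]-g[0],W[...,1]-g[1])<28)&(abs(W[...,2]-85)<4)&(p['z_map']>0);q=W[m]
    if len(q)>10: c,r=cv2.minEnclosingCircle(q[:,:2].astype(np.float32));print('face',len(q),np.round(c,1),round(2*r,1))
if __name__=='__main__':
  for f in('side0','top0'):
    p=pickle.load(open('pics/%s.pkl'%f,'rb'));print(f);stem(p,(581.5,190))
E
python3 stem.py
```

```text
side0
stem 83 [582.5 191.2] rms 1.26
sleeve 89 [582.5 194.3] rms 2.3
face 102 [581.3 189.1] 40.5
top0
stem 23 [581.4 192.1] rms 0.48
sleeve 16 [585.1 191.7] rms 3.03
face 130 [580.8 191.4] 39.9
```

```bash
python3 -m pendant '[[0,-0.02,-0.0135,0,0,0,0],[0,-0.04,-0.027,0,0,0,0],[0,-0.055,-0.037,0,0,0,0],[0,-0.055,-0.037,0,0,0,0],[0,-0.055,-0.037,0,0,0,0],[0,-0.055,-0.037,0,0,0,0],[0,-0.055,-0.037,0,0,0,0],[0,-0.055,-0.037,0,0,0,0],[0,-0.055,-0.037,0,0,0,0],[0,-0.055,-0.037,0,0,0,0],[0,-0.055,-0.037,0,0,0,0],[0,-0.055,-0.037,0,0,0,0],[0,-0.04,-0.027,0,0,0,0],[0,-0.025,-0.017,0,0,0,0],[0,-0.01,-0.007,0,0,0,0],[0,0,0,0,0,0,0],[0,0,0,0,0,0,0]]'
python3 - <<'E'
from stem import *
rel([581.3,191,185]);print(robot.state()['joints']); 
p=snap('side','side4'); cv2.imwrite('pics/side4c.png',cv2.resize(p['color'][20:220,160:360,::-1],(600,600)))
pos=robot.state()['tool_pos'];fitcollar(p,pos+[0,0,-4.5]);stem(p,(581.5,191))
p=snap('top','top4'); cv2.imwrite('pics/top4c.png',cv2.resize(p['color'][140:270,120:250,::-1],(600,600)))
E
```

```text
time_s: 7.3
tool_pos: [581.9, 188.2, 216.1]
tcp_rot: [1.986, 0.427, -1.987]
ft_force: [-0.0, -0.8, -2.2]
finger_gap: 45.8
t 7.3 pos [581.9 188.2 216.1] gap 45.8 F [-0.  -0.8 -2.2] M [-0.02 -0.06 -0.03]
x [-0.    -0.001 -1.   ] y [ 0.412 -0.911  0.001] shift mm [31.1 -2.9 -0.6] norm [ 0.0623 -0.0057 -0.0012]
[-0.2472607   0.45126828 -0.22032484  1.62966551  0.10966234  1.07337932
 -1.64528269]
n 274 centre [582.8 188.2 210.9] tilt [-0.006 -0.007] rms 1.8
stem 89 [582.5 191.1] rms 1.19
sleeve 90 [583.4 194.2] rms 2.15
face 103 [581.3 189.1] 40.5
```

View pics/side4c.png

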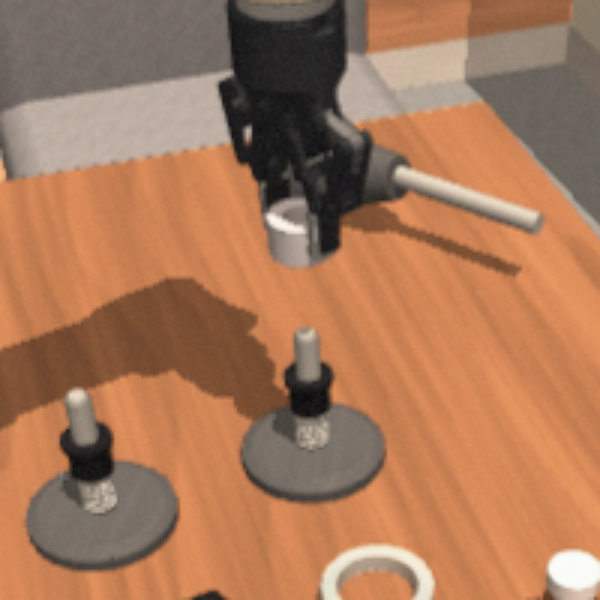

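View pics/top4c.png

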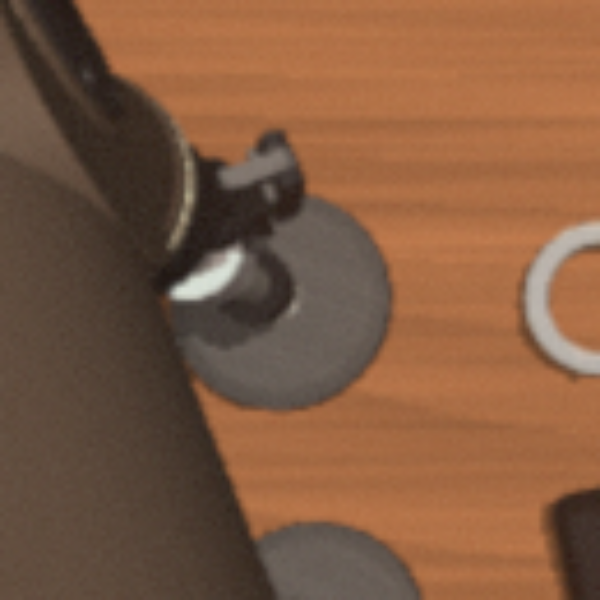

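The collar (288,97 in the full picture) is a little short in y of the stem tip (262,130). I correct about +2.3 mm in y and lower to just above the tip.

```bash
python3 -m pendant '[[0.01,-0.0025,-0.0006,0,0,0,0],[0.025,-0.002,-0.0006,0,0,0,0],[0.03,0,0,0,0,0,0],[0.03,0,0,0,0,0,0],[0.02,0,0,0,0,0,0],[0.01,0,0,0,0,0,0],[0.005,0,0,0,0,0,0],[0,0,0,0,0,0,0],[0,0,0,0,0,0,0]]'
python3 - <<'E'
from stem import *
rel([581.5,190.5,150])
p=snap('side','side5'); cv2.imwrite('pics/side5c.png',cv2.resize(p['color'][80:200,200:320,::-1],(600,600),interpolation=cv2.INTER_CUBIC))
pos=robot.state()['tool_pos'];fitcollar(p,pos+[0,0,-4.5])
E
```

```text
time_s: 8.3
tool_pos: [581.8, 192.2, 151.8]
tcp_rot: [1.987, 0.429, -1.985]
ft_force: [0.1, 0.2, -0.4]
finger_gap: 46.1
t 8.3 pos [581.8 192.2 151.8] gap 46.1 F [ 0.1  0.2 -0.4] M [-0.02  0.02  0.07]
x [ 0.001  0.    -1.   ] y [ 0.413 -0.911  0.   ] shift mm [1.8 1.4 1. ] norm [0.0037 0.0028 0.002 ]
n 263 centre [582.5 192.1 146.8] tilt [-0.02  -0.001] rms 1.74
```

View pics/side5c.png

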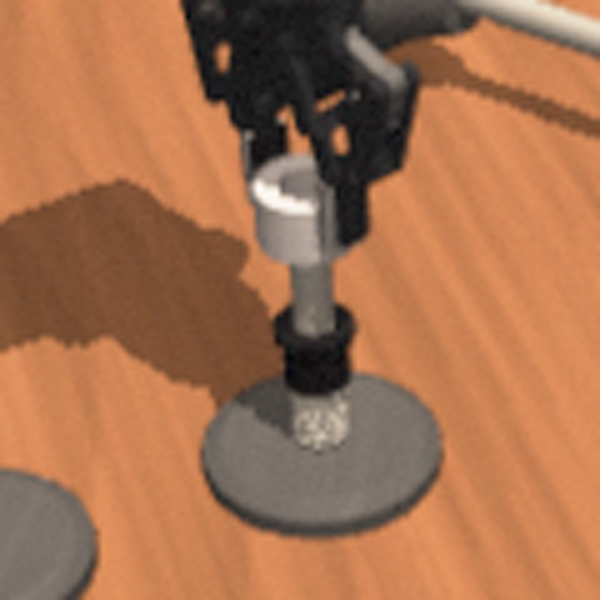

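The collar (full picture about (258,122)) hangs directly over the tip, in line with the stem. I lower it gently and watch the wrist force.

```bash
python3 -m pendant '[[0.005,0,0,0,0,0,0],[0.005,0,0,0,0,0,0],[0.005,0,0,0,0,0,0],[0.005,0,0,0,0,0,0],[0.004,0,0,0,0,0,0],[0,0,0,0,0,0,0],[0,0,0,0,0,0,0]]'
python3 - <<'E'
from stem import *
rel([581.5,190.5,150])
E
```

```text
time_s: 9.05
tool_pos: [581.5, 192.0, 139.2]
tcp_rot: [1.986, 0.429, -1.986]
ft_force: [0.1, -0.4, -0.6]
finger_gap: 46.2
t 9.05 pos [581.5 192.  139.2] gap 46.2 F [ 0.1 -0.4 -0.6] M [-0.01 -0.04  0.02]
x [-0. -0. -1.] y [ 0.413 -0.911  0.   ] shift mm [-10.8   1.4   0.6] norm [-0.0216  0.0027  0.0012]
```

```bash
python3 -m pendant '[[0.004,0,0,0,0,0,0],[0.004,0,0,0,0,0,0],[0.004,0,0,0,0,0,0],[0.004,0,0,0,0,0,0],[0,0,0,0,0,0,0],[0,0,0,0,0,0,0]]'
python3 - <<'E'
from stem import *
rel([581.5,190.5,150])
p=snap('side','side6'); cv2.imwrite('pics/side6c.png',cv2.resize(p['color'][80:200,200:320,::-1],(600,600),interpolation=cv2.INTER_CUBIC))
pos=robot.state()['tool_pos'];fitcollar(p,pos+[0,0,-4.5])
E
```

```text
time_s: 9.65
tool_pos: [581.4, 192.0, 131.2]
tcp_rot: [1.986, 0.429, -1.986]
ft_force: [-0.2, -0.7, -1.8]
finger_gap: 46.2
t 9.65 pos [581.4 192.  131.2] gap 46.2 F [-0.2 -0.7 -1.8] M [-0.01 -0.07 -0.  ]
x [-0. -0. -1.] y [ 0.413 -0.911  0.   ] shift mm [-18.8   1.4   0.6] norm [-0.0376  0.0027  0.0011]
n 266 centre [582.4 191.7 126.4] tilt [-0.025  0.006] rms 2.04
```

View pics/side6c.png

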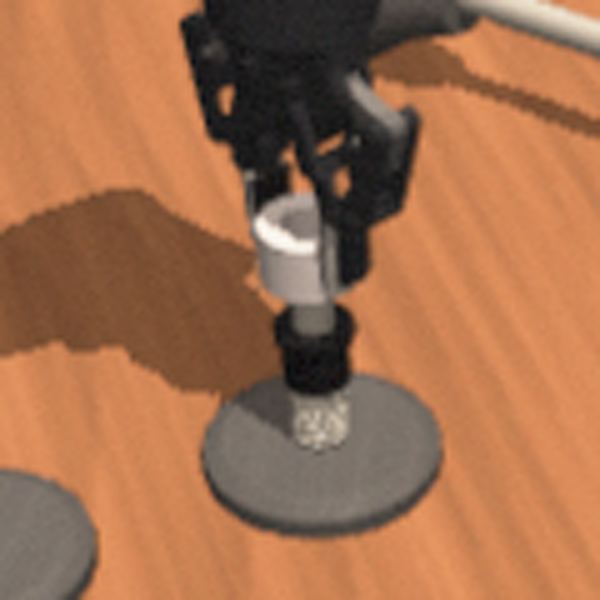

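The collar is threaded over the tip with no side load. Its underside is at about 111 mm, so contact with the sleeve is expected at a TCP z of about 104.5.

```bash
python3 -m pendant '[[0.005,0,0,0,0,0,0],[0.006,0,0,0,0,0,0],[0.006,0,0,0,0,0,0],[0.006,0,0,0,0,0,0],[0.006,0,0,0,0,0,0],[0.006,0,0,0,0,0,0],[0.005,0,0,0,0,0,0],[0.004,0,0,0,0,0,0],[0,0,0,0,0,0,0],[0,0,0,0,0,0,0]]'
for i in 1; do python3 -m pendant '[[0.004,0,0,0,0,0,0],[0,0,0,0,0,0,0],[0,0,0,0,0,0,0]]'; done
```

```text
time_s: 10.7
tool_pos: [581.5, 192.0, 109.3]
tcp_rot: [1.986, 0.429, -1.986]
ft_force: [-0.3, 0.2, -1.4]
finger_gap: 46.3
time_s: 11.0
tool_pos: [581.5, 192.0, 107.3]
tcp_rot: [1.986, 0.429, -1.986]
ft_force: [-0.3, 0.5, -0.7]
finger_gap: 46.4
```

```bash
python3 -m pendant '[[0.004,0,0,0,0,0,0],[0,0,0,0,0,0,0],[0,0,0,0,0,0,0]]'; python3 -m pendant '[[0.004,0,0,0,0,0,0],[0,0,0,0,0,0,0],[0,0,0,0,0,0,0]]'
```

```text
time_s: 11.3
tool_pos: [581.4, 192.0, 105.2]
tcp_rot: [1.986, 0.429, -1.986]
ft_force: [0.1, 0.3, -1.4]
finger_gap: 46.2
time_s: 11.6
tool_pos: [581.7, 192.1, 103.5]
tcp_rot: [1.987, 0.429, -1.986]
ft_force: [-0.3, 0.5, 1.5]
finger_gap: 45.9
```

Contact is at about TCP z 103.7 (force step of about 2.8 N). I press on.

```bash
python3 -m pendant '[[0.004,0,0,0,0,0,0],[0.004,0,0,0,0,0,0],[0.004,0,0,0,0,0,0],[0,0,0,0,0,0,0],[0,0,0,0,0,0,0],[0,0,0,0,0,0,0]]'
python3 - <<'E'
from stem import *
rel([581.5,192,92])
p=snap('side','side7'); cv2.imwrite('pics/side7c.png',cv2.resize(p['color'][80:200,200:320,::-1],(600,600),interpolation=cv2.INTER_CUBIC))
pos=robot.state()['tool_pos'];fitcollar(p,pos+[0,0,-4.5])
E
```

```text
time_s: 12.2
tool_pos: [581.6, 192.1, 97.5]
tcp_rot: [1.987, 0.429, -1.986]
ft_force: [-0.8, 0.1, 4.8]
finger_gap: 46.4
t 12.2 pos [581.6 192.1  97.5] gap 46.4 F [-0.8  0.1  4.8] M [-0.02  0.09  0.01]
x [ 0.  0. -1.] y [ 0.413 -0.911  0.   ] shift mm [5.5 0.  0.2] norm [0.0109 0.     0.0003]
n 204 centre [583.  191.7  92.9] tilt [-0.021  0.036] rms 2.12
```

View pics/side7c.png

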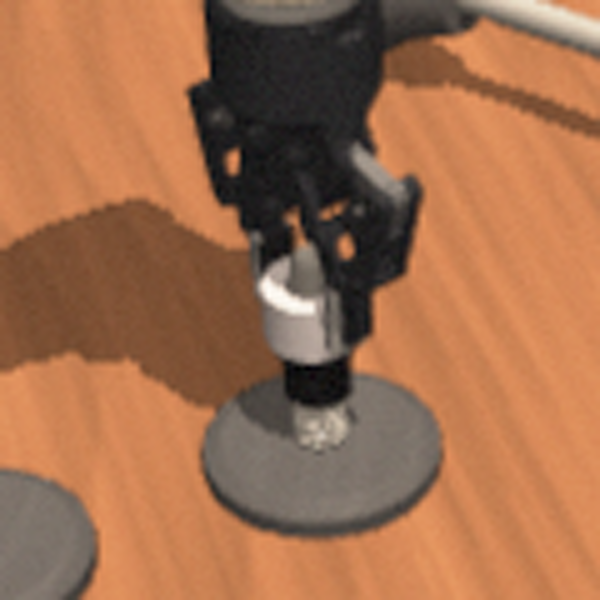

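Force (6.1 N, so 6.2 mm) and travel (6.2 mm) agree. The picture shows the collar seated on the sleeve at about (262,143) with the stem through it. About 5.8 mm to go.

```bash
python3 -m pendant '[[0.004,0,0,0,0,0,0],[0.004,0,0,0,0,0,0],[0.0035,0,0,0,0,0,0],[0,0,0,0,0,0,0],[0,0,0,0,0,0,0],[0,0,0,0,0,0,0],[0,0,0,0,0,0,0],[0,0,0,0,0,0,0]]'
python3 - <<'E'
from stem import *
rel([581.5,192,92])
p=snap('side','side8'); cv2.imwrite('pics/side8c.png',cv2.resize(p['color'][80:200,200:320,::-1],(600,600),interpolation=cv2.INTER_CUBIC))
F=[]
for i in range(6):
  pos=robot.state()['tool_pos'];F.append(robot.state()['ft_force'][2]);p=robot.grab_frame('side')
print(np.round(F,1),pos.round(1) if hasattr(pos,'round') else pos);fitcollar(p,np.array(pos)+[0,0,-4.5])
E
```

```text
time_s: 13.05
tool_pos: [581.7, 192.1, 92.0]
tcp_rot: [1.987, 0.429, -1.986]
ft_force: [-1.7, -0.1, 7.4]
finger_gap: 46.3
t 13.05 pos [581.7 192.1  92. ] gap 46.3 F [-1.7 -0.1  7.4] M [-0.08  0.27 -0.05]
x [ 0.001  0.    -1.   ] y [ 0.413 -0.911  0.   ] shift mm [-0.   0.   0.2] norm [-0.0001  0.0001  0.0004]
[7.  7.7 7.6 8.  7.7 7.9] [581.7 192.1  92. ]
n 201 centre [583.3 191.3  87.6] tilt [-0.048 -0.005] rms 1.99
```

View pics/side8c.png

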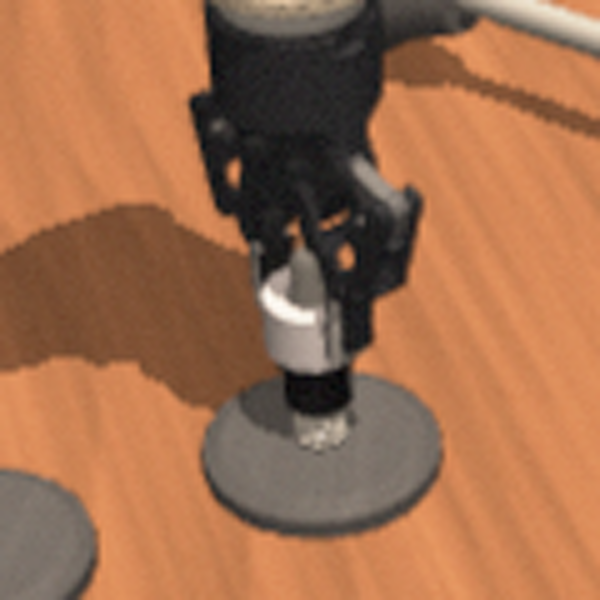

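All three agree on about 12 mm: force about 9 N net, travel 11.7 mm, and collar centre at 87.6 mm (88 expected). The hold is steady, so I hand in.

```bash
python3 - <<'E'
from h import *
p=robot.grab_frame('side')
for t in('mouse_center','bottle_center','tape_center'): print(t,[np.round(d['point']) for d in robot.landmark_of(p,t)][:1])
print(robot.state()['ft_force'],robot.state()['tool_pos']);print(robot.finish_job())
E
```

```text
mouse_center [array([427.,   7.,  16.])]
bottle_center [array([697., -67.,  36.])]
tape_center [array([583.,  14.,  10.])]
[-0.75713738 -0.4231948   6.96011597] [581.65257276 192.1206604   91.92442015]
the job is handed in; nothing more can be done
None
```

The collar is on the far stand's stem, and I handed the job in with the gripper holding it pressed onto the sleeve, about 12 mm below rest. The hand-in gives no verdict, so this rests on my own checks.

I took the small grey ring from the coaster and slid it over the stem farthest from the robot. I then pressed in small steps with an 80 N grip, watching the wrist force.

**Last checks**
- **Depth:** net push was about 8.3–9 N, which the spring data puts at 10.5–12 mm. Travel since contact was 11.7 mm, and the fitted collar centre was at 87.6 mm (88 expected for 12 mm).
- **Steadiness:** the tool position was steady over the last readings.
- **Bystanders:** the mouse, bottle and tape roll were each seen within about 4 mm of where they started, which is within the detector's accuracy.

**Small disagreements**
- **Stem position:** the estimates differed by up to 3 mm in y. The collar went on without noticeable side force, so I did not pursue it.
- **Grip opening:** it read about 46 mm on the 48 mm collar.
- **Collar tilt:** the last fit gave about 0.05 rad, from a view partly blocked by the fingers. The limit is 0.2 rad.

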